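Shut and lock the freezer alarm box

ROBOT

A 6-joint arm with a two-finger parallel gripper is mounted at the origin on the work surface. World frame = base frame: x ahead of the robot, y to its left, z up, the work surface at z = 0. Lengths are in mm, angles in degrees, forces in N, time in s.
With the tool pointing down it reaches from about 350 to 850 mm from the base axis. Payload 8.1 kg.
Tool frame: the origin (TCP) lies midway between the tips of the shut fingers; the grasp point (between the pads) lies 19 mm behind it; z points along the fingers, y is the line along which they close (so a half turn about z gives the same grasp; the last joint's range is limited). The gripper opens to 85 mm and grips with 20 to 120 N. Pads are 22 mm wide; open, the fingers measure 114 mm over their backs; the gripper's body (76 mm by 85 mm) begins 54 mm behind the grasp point. The pads swing forward as they close: fully open they stand 13 mm farther back than shut.
Start: joints at [-74.164, 7.471, 85.268, -0, 87.261, -4.893], TCP at [212.395, -561.154, 231.292] pointing down, gripper open.
Joint ranges: [-169.43, 169.43], [-51.17, 129.36], [1.28, 143.12], [-76.62, 256.62], [0, 156.53], [-152.29, 152.29]. Speed limits (degrees/s): [136.94, 136.94, 159.86, 180, 180, 180].

INTERFACE

Orientations are given as [roll, pitch, yaw] about the fixed x, y, z axes, in that order (R = Rz(yaw) Ry(pitch) Rx(roll)).
In Python, from bench import r gives the robot as it stands. The module is installed in compiled form; this text tells all that it offers.
- The arm moves only by the tool jog_arm, never from a script. Its argument "rows" is a list of rows, each a list of 2 entries, a list of its own where there are three numbers: the shift along the tool's x, y, z in mm, then the turn, a rotation vector about the tool's x, y, z in rad. A call has 1 to 10 rows; each row is the pose to reach, as a shift and turn from the pose commanded when the call began, along the tool's axes at that moment; what a row does not reach only later rows make up. A row lasts 1/10 s, in which the tool goes at most 50 mm and 8.59 degrees, less where a joint would pass 70% of its speed; a pose out of reach is approached as far as the arm can. A call with a gripper value outside its range is refused whole. "grip" is the finger opening in mm, from 0 to 85.4, set as the call begins (left out, the last holds). The fingers move at their own pace and stop on an object; "force" is the grip in N (left out, the last holds). Time passes only in rows, so rows that repeat a pose let the fingers close. It gives the time, the measured TCP pose, the force, the opening and the grip force at its end, in the units of the state.
- r.sense(): the state, without advancing time (a new reading comes with each control period).
- r.snapshot(name): name is "side" or "top"; returns (picture, depth): 420x560x3 uint8, blue, green, red; 420x560 float32, mm along the optical axis (not along the pixel's ray), 0 where there is no reading.
- r.camera_params(name): a dict with "fx", "fy", "cx", "cy" (pixels), "pose" (4x4, takes a point from camera to world coordinates). Camera axes: x right, y down, z forward; pixel columns grow to the right and rows downward; lengths in mm; the calibration is good to about 2 mm. A picture is of the moment at which its call begins. camera_params takes no time and is no camera call.
- r.hand_in(): hands the job in; it is judged then, once.
The state is a dict: "time": time; "joint_pos": joint angles; "qd": joint speeds; "joint_efforts": joint torques, N m; "tool_pos": TCP position; "tcp_rot": TCP orientation; "ft_force": force on the tool from outside, world axes, zero at the start; "wrist_torque": the same for the moment, N m; "finger_gap": finger opening in mm; "grip_force": force on a finger pad.
Only numpy, scipy, OpenCV 4.12 (cv2) and the standard library are available. Lean on these libraries where they do the work, as an engineer would, in place of code of your own. Each camera call takes 0.05 s, during which the arm holds its last target. There are 200 camera calls.

TASK

The battery in the freezer's alarm box has been changed: push the cover of the grey steel box fully shut and lock it with the T-handled flat key from the tool rack, setting the key's blade in the lock's slot and turning it a quarter turn clockwise until it stops. Then hang the key back in the rack's free notch, upright with its collar flat on the shelf, and leave the nut driver, the old battery, the sample box and the cold pack where they are.

Things in the scene. Friction and masses are not known exactly. Their poses are not given: they have to be found in the camera images.
- enclosure: Light grey steel box, 200 x 200 mm and 80 mm high, fixed on the table lying on its back, its mouth up. Origin: centre of its underside; z up; the cover's hinge runs along its y axis over the -x wall, at (-0.100, 0, 0.080) m in this frame. Two black cable glands stick out 20 mm from its +y wall.
- cover (a joint): Hinge of the steel cover (0.6 kg with its lock), rad: 0 shut, grows as the free edge lifts; starts open at 1.15 to 1.45. Friction holds it up above about 1.0. Pushing its outer face (turned to the box's -x side) with 2 to 3 N near the free edge swings it over; below about 1.0 it sinks shut by itself, damped. Shut, the outer face is level 83 mm above the table, 208 mm wide.
- cover_edge (a point): Middle of the cover's free edge on its outer face, 204 mm from the hinge line. The frame turns with the cover: x from hinge to free edge, z out of the outer face.
- lock (a joint): Turn of the steel cam lock in the cover, rad: 0 unlocked (starts at 0 to 0.15), 1.571 fully locked against its stop; grows clockwise as seen on the outer face. Friction about 0.12 N m, no spring: it stays as left. Its tongue passes under the box's flange only if the cover is shut first; turned earlier, it keeps the cover from shutting.
- lock_slot (a point): Centre of the floor of the lock's slot, 86 mm above the table with the cover shut. The slot runs across the whole head, 5 mm wide, 7 mm deep, with 1.2 mm bevels at its mouth; the bezel closes both its ends (32 mm apart). x axis: along the slot; z: out of the head. Unlocked, the slot is parallel to the cover's free edge; locked, at right angles to it.
- lock_head (a point): Centre of the top of the lock's round head, 93 mm above the table with the cover shut. The head is 31 mm across in a fixed steel bezel 42 mm across, both 10 mm proud of the cover's outer face, on the cover's middle line, 166 mm from the hinge line. Axes as lock_slot's.
- key: Loose T-handled flat key, 124 mm long, 0.10 to 0.20 kg, upright in a notch of the rack, blade down. Origin: on its axis at the underside of its collar (38 mm across, 6 mm thick); z up; x along the T-bar and the blade's width. Black T-bar 70 (x) x 14 (y) x 18 mm high, 34 to 52 mm above the origin, on a neck 14 mm across.
- key_grip (a point): Centre of the key's T-bar, 43 mm above the key's origin. Axes as the key's.
- key_tip (a point): Middle of the blade's end, 72 mm below the key's origin. Axes as the key's. The blade is 20 mm wide (x), 3 mm thick (y) and 16 mm long, on a shank 10 mm across that runs up to the collar.
- rack: Bare metal tool rack fixed on the table: base 90 x 170 mm; shelf 70 (x) x 170 (y) x 5 mm, its top 90 mm above the table, on an upright at each end. Two notches 26 mm wide, open on the shelf's -x side, run in to x = +13 mm at y = -45 and +45 mm. Origin: centre of its underside, z up.
- notch_a (a point): Place of a tool's axis in the notch at the rack's y = -45 mm, at the shelf's top face, where the collar's underside rests; axes as the rack's. A tool can be lifted straight up (the blade passes the notch) or drawn out to -x. The key stands in one of the two notches, the nut driver in the other.
- notch_b (a point): The same in the notch at y = +45 mm.
- driver: Bystander: nut driver with a round black handle (29 mm across, 80 mm tall above the shelf), standing in the rack's other notch. Origin: on its axis at the shelf's top.
- old_battery: Bystander: loose black battery block 43 x 97 x 52 mm at the left. Origin: centre of its underside.
- sample_box: Bystander: loose white and lilac sample box 130 x 190 x 42 mm at the right. Origin: centre of its underside.
- cold_pack: Bystander: loose dark blue cold pack 100 x 200 x 28 mm beyond the work. Origin: centre of its underside.
Things that resemble listed ones, but are neither listed nor needed, are in the scene too. What is shaped like the key but orange or yellow is not meant. Several things have the shape of the rack; the one meant has the colours described above.

How it is judged (in metres and radians):
On the way, in this order (a step that is already met when the one before it is completed fails the run):
1. the cover is pushed shut (value of joint cover below 0.02 rad), for 0.2 s.
2. the key's blade is set in the slot of the lock, cover still shut (value of joint cover below 0.02 rad and value of joint lock below 1.2 rad and horizontal distance between key_tip and lock_slot below 0.008 m and z of key_tip in the frame of lock_slot below 0.004 m), for 0.1 s.
3. the lock is turned to its stop by the blade in its slot (value of joint cover below 0.02 rad and value of joint lock above 1.47 rad and horizontal distance between key_tip and lock_slot below 0.008 m and z of key_tip in the frame of lock_slot below 0.004 m), for 0.1 s.
At the end, for the whole second after the job is handed in: The cover is shut (within 0.02 rad), the lock stands at its stop (above 1.47 of 1.571 rad), and the key hangs at rest in a notch of the rack: its axis within 16 mm of the notch's place, its collar within 4 mm of the shelf's top, upright within 0.08 rad (value of joint cover below 0.02 rad and value of joint lock above 1.47 rad and (horizontal distance between key and notch_a below 0.016 m or horizontal distance between key and notch_b below 0.016 m) and z of key in the frame of notch_a between -0.004 and 0.004 m and angle between key's own z axis and vertical below 0.08 rad and linear speed of key below 0.02 m/s); the robot touches nothing.
It fails at once if the nut driver is moved more than 20 mm (distance of driver from where it was at the start of the episode above 0.02 m).
It fails at once if the old battery is moved more than 20 mm (distance of old_battery from where it was at the start of the episode above 0.02 m).
It fails at once if the sample box is moved more than 20 mm (distance of sample_box from where it was at the start of the episode above 0.02 m).
It fails at once if the cold pack is moved more than 20 mm (distance of cold_pack from where it was at the start of the episode above 0.02 m).
It also fails if it takes over 72 s, if anything falls off the work surface, if the arm or the gripper's body presses on something with over 40 N, if the wrist force passes 120 N, or if a joint passes its speed limit or range.

## Working session

There is one attempt and no reset: what is moved stays moved. The work goes in short steps, Python scripts to look and compute and a tool call to move; the robot and the scene stay as the last step left them, time stands still between calls to the robot, and variables do not carry over. Pictures are saved under pics/ and viewed, at most 10 in all, crops included, and the job is handed in when it is done.

Besides the shell and the picture viewer there is one more tool, called after "Request:" as name(argument=value, ...), one argument or row to a line, values as JSON. jog_arm: Moves the arm, as the interface text tells. Its arguments: {"type":"object","properties":{"rows":{"type":"array"},"grip":{"type":"number"},"force":{"type":"number"}},"required":["rows"]}

```bash
mkdir -p pics
cat > h.py <<'E'
import numpy as np,cv2
from bench import r
def snap(n,f):
    p,d=r.snapshot(n); cv2.imwrite(f'pics/{f}.png',p); np.savez(f'{f}.npz',p=p,d=d); return p,d
def pts(n,d):
    c=r.camera_params(n); v,u=np.mgrid[:d.shape[0],:d.shape[1]]
    X=np.stack([(u-c['cx'])/c['fx']*d,(v-c['cy'])/c['fy']*d,d],-1)
    P=np.array(c['pose']); W=X@P[:3,:3].T+P[:3,3]; W[d==0]=np.nan; return W
E
python3 - <<'E'
from h import *
a,_=snap('top','t0'); b,_=snap('side','s0')
for n in('top','side'):
    c=r.camera_params(n); print(n,c['fx'],c['cx'],c['cy'],np.round(c['pose'],3).tolist())
print(r.sense())
E
```

```text
top 511.18575278374857 279.6189405227083 200.58104517798645 [[0.006, -0.994, 0.113, 411.254], [-1.0, -0.005, 0.01, -24.752], [-0.01, -0.113, -0.994, 1372.314], [0.0, 0.0, 0.0, 1.0]]
side 421.6551835561161 278.51620941115624 208.5818989574132 [[-0.998, -0.053, 0.037, 509.565], [-0.064, 0.73, -0.68, 769.846], [0.009, -0.681, -0.732, 960.438], [0.0, 0.0, 0.0, 1.0]]
{'time': 0.1, 'joint_pos': array([-7.41631448e+01,  7.50920371e+00,  8.53244973e+01,  1.19997593e-03,
        8.72631989e+01, -4.89321222e+00]), 'qd': array([ 0.0106621 , -0.02479204, -0.09161965, -0.04032528,  0.04207403,
       -0.0774541 ]), 'joint_efforts': array([ 1.83583914e-03, -5.70950282e+01, -5.01942015e+01, -1.17331078e-04,
        8.23459384e-03,  5.34735818e-05]), 'tool_pos': array([ 212.26576603, -560.65069812,  230.35182329]), 'tcp_rot': array([-1.79903555e+02, -9.45958950e-03,  2.07300011e+01]), 'ft_force': array([ 0.63643241, -0.86281311,  0.1481742 ]), 'wrist_torque': array([-0.001864  ,  0.03659098, -0.02944947]), 'grip_force': 0.0, 'finger_gap': 85.3383686418}
```

View pics/t0.png

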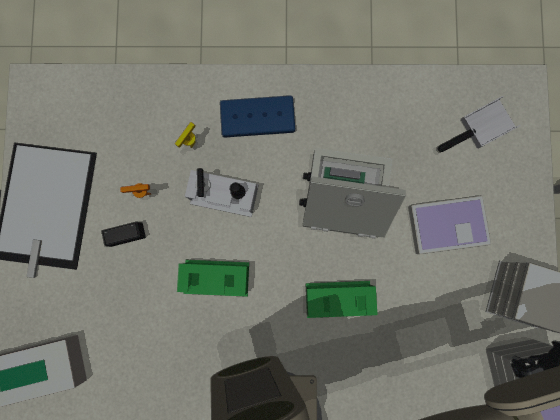

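View pics/s0.png

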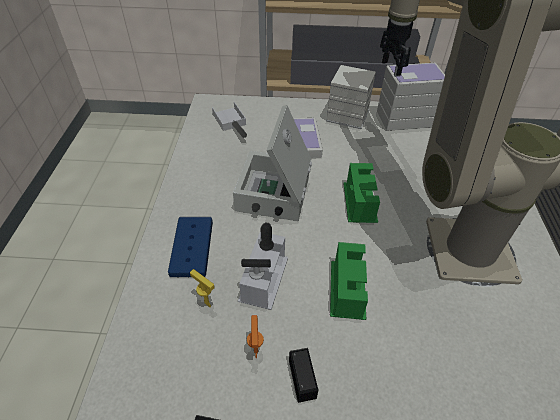

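The top view shows the bare rack at (222,193) with a black T-bar at (200,183) and a round black handle at (238,190). The enclosure is at (352,195), with its cover open and the outer face towards the robot.

T-shaped candidates in the top view are black (200,183), yellow (187,135) and orange (136,190). Racks are bare (222,193), green (213,279) and green (341,299). The black key in the bare rack fits the description. I'll confirm it in a crop.

Run:
```python
from h import *
t=np.load('t0.npz');s=np.load('s0.npz')
a=cv2.resize(t['p'][150:230,170:280],None,fx=5,fy=5,interpolation=2); b=cv2.resize(s['p'][100:320,220:330],None,fx=2.5,fy=2.5*400/550,interpolation=2)
b=cv2.resize(s['p'][210:310,230:300],(200,400),interpolation=2)
b=cv2.resize(b,(240,400));cv2.imwrite('pics/c0.png',np.hstack([a,b]))
W=pts('top',t['d']);V=pts('side',s['d'])
def rect(n,W,box,zr,dark=None,p=None):
    u0,u1,v0,v1=box; Q=W[v0:v1,u0:u1]; m=(Q[...,2]>zr[0])&(Q[...,2]<zr[1])
    if dark is not None: m&=(p[v0:v1,u0:u1].max(-1)<dark) if dark>0 else (p[v0:v1,u0:u1].max(-1)>-dark)
    q=Q[m]
    if len(q)<5: print(n,len(q));return
    print(n,len(q),'med',np.round(np.median(q,0),1),'minrect',[np.round(x,1).tolist() if not np.isscalar(x) else round(x,1) for x in cv2.minAreaRect(q[:,:2].astype(np.float32))])
T=t['p'];S=s['p']
rect('shelf top',W,(180,265,160,225),(82,98),-90,T); rect('shelf side',V,(230,300,220,310),(82,98),-90,S)
rect('key top',W,(185,215,160,210),(132,150),60,T); rect('key side',V,(235,275,250,285),(125,150),60,S)
rect('drv top',W,(225,255,175,205),(160,180),60,T); rect('drv side',V,(255,280,215,255),(120,180),60,S)
rect('box rim top',W,(295,400,140,200),(70,90)); rect('box rim side',V,(225,320,150,225),(70,88))
# cover plane
for n,Wx,bx in(('top',W,(315,385,195,228)),('side',V,(275,310,110,200))):
    q=Wx[bx[2]:bx[3],bx[0]:bx[1]].reshape(-1,3); q=q[(q[:,2]>100)]
    c=np.median(q,0); 
    for _ in range(4):
        u,sv,vt=np.linalg.svd(q-q.mean(0),full_matrices=False); e=(q-q.mean(0))@vt[2]; q=q[abs(e)<max(3,1.5*e.std())]
    print(n,'cover n',vt[2].round(3),'c',q.mean(0).round(1),'zrange',q[:,2].min(),q[:,2].max(),len(q))
q=W[140:240,295:410].reshape(-1,3); q=q[q[:,2]>255]; print('edge',len(q),q[:,2].max(),[np.round(x,1) for x in cv2.minAreaRect(q[:,:2].astype(np.float32))])
```

```text
shelf top 1259 med [585.3 140.8  90.4] minrect [[584.3, 140.3], [170.2, 70.9], 78.2]
shelf side 960 med [584.8 162.   91.1] minrect [[581.5, 138.3], [173.4, 71.0], 78.1]
key top 167 med [595.2 183.  141.8] minrect [[595.8, 183.7], [68.9, 14.0], 1.9]
key side 219 med [595.2 188.  141.1] minrect [[594.0, 184.9], [69.1, 14.6], 1.7]
drv top 95 med [577.6  94.1 168. ] minrect [[577.8, 94.6], [24.2, 24.1], 89.5]
drv side 187 med [575.7 104.3 155.5] minrect [[575.9, 98.3], [27.1, 21.7], 21.5]
box rim top 866 med [ 666.5 -197.6   80. ] minrect [[633.7, -192.3], [200.8, 100.3], 82.6]
box rim side 845 med [ 626.5 -108.1   80.9] minrect [[577.1, -185.0], [206.5, 210.2], 81.7]
top cover n [-0.906  0.128  0.403] c [ 521.6 -177.3  172.7] zrange 100.31098927845824 260.1453008577296 2001
side cover n [-0.905  0.129  0.406] c [ 525.9 -169.4  186. ] zrange 100.11356125505938 271.6238070302385 1684
edge 945 272.2540113370694 [array([ 562.5, -182.5]), array([207.9,  32.6]), np.float64(82.0)]
```

View pics/c0.png

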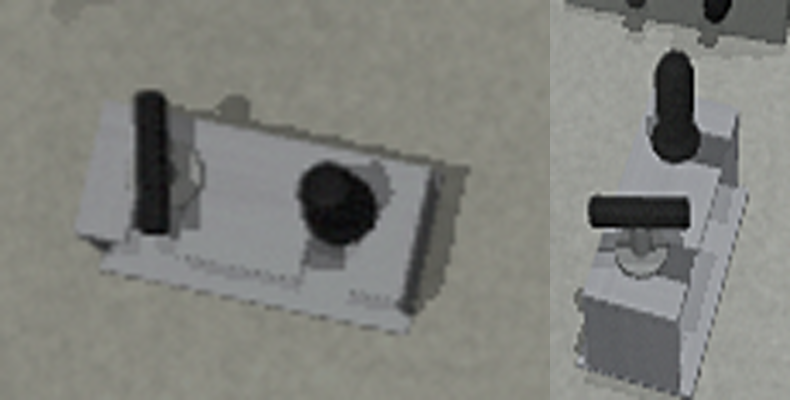

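The crop shows the black T-key (left, T-bar in the crop at (150,165)) in the bare rack, with the round-handled driver beside it at (338,205). So the key and rack choice is confirmed. Box yaw is about -8°, with the hinge at about (485,-171). I'll start by moving over to push the cover.

Request:
jog_arm(
  rows=[
    [[0, 0, -50], [0, 0, 0]],
    [[0, 0, -100], [0, 0, 0]],
    [[30, -20, -120], [0, 0, 0.1]],
    [[70, -48, -120], [0, 0, 0.2]],
    [[111, -76, -120], [0, 0, 0.3]],
    [[152, -104, -120], [0, 0, 0.4]],
    [[193, -132, -120], [0, 0, 0.5]],
    [[234, -160, -120], [0, 0, 0.5]],
    [[275, -188, -120], [0, 0, 0.5]],
    [[316, -217, -120], [0, 0, 0.5]],
  ],
  grip=0,
  force=40,
)

```text
time: 1.1
tool_pos: [431.6, -244.6, 351.0]
tcp_rot: [-180.0, 0.0, -7.9]
ft_force: [0.4, -0.8, 0.0]
finger_gap: 0.0
grip_force: 0.0
```

```bash
cat >> h.py <<'E'
from scipy.spatial.transform import Rotation as Ro
def go(x,y,z,yaw):
    s=r.sense(); R=Ro.from_euler('xyz',s['tcp_rot'],degrees=True); T=Ro.from_euler('xyz',[180,0,yaw],degrees=True)
    p=np.array(s['tool_pos']); print('t',s['time'],'pos',p.round(1),'rot',s['tcp_rot'].round(2),'gap',round(s['finger_gap'],1),'F',s['ft_force'].round(1),'q6',s['joint_pos'][5].round(1))
    print('shift',R.inv().apply(np.array([x,y,z])-p).round(1),'turn',(R.inv()*T).as_rotvec().round(4))
E
python3 -c "
from h import *
go(511.5,-129.6,350,-8)"
```

```text
t 1.1 pos [ 431.6 -244.6  351. ] rot [-1.7999e+02  2.0000e-02 -7.9300e+00] gap 0.0 F [ 0.4 -0.8  0. ] q6 62.5
shift [  63.2 -125.     1. ] turn [-0.0001  0.0003  0.0012]
```

Request:
jog_arm(
  rows=[
    [[20, -42, 0], [0, 0, 0]],
    [[40, -84, 0], [0, 0, 0]],
    [[63, -125, 0], [0, 0, 0]],
    [[63, -125, 40], [0, 0, 0]],
    [[63, -125, 85], [0, 0, 0]],
    [[63, -125, 126], [0, 0, 0]],
    [[63, -125, 126], [0, 0, 0]],
  ],
)

```text
time: 1.8
tool_pos: [506.5, -129.7, 217.8]
tcp_rot: [-179.8, 0.7, -7.9]
ft_force: [-1.7, 0.0, -0.5]
finger_gap: -0.2
grip_force: 0.0
```

Request:
jog_arm(
  rows=[
    [[12, 0, 0], [0, 0, 0]],
    [[24, 0, 0], [0, 0, 0]],
    [[34, 0, 0], [0, 0, 0]],
    [[44, 0, 0], [0, 0, 0]],
    [[54, 0, 0], [0, 0, 0]],
    [[64, 0, 0], [0, 0, 0]],
    [[74, 0, 0], [0, 0, 0]],
    [[84, 0, 0], [0, 0, 0]],
    [[94, 0, 0], [0, 0, 0]],
    [[100, 0, 0], [0, 0, 0]],
  ],
)

```text
time: 2.8
tool_pos: [610.6, -145.3, 225.2]
tcp_rot: [-180.0, -0.0, -7.9]
ft_force: [-0.8, 0.2, 0.3]
finger_gap: 0.1
grip_force: 0.0
```

Run:
```python
from h import *
a,_=snap('top','t1');b,d=snap('side','s1')
cv2.imwrite('pics/c1.png',np.hstack([a[100:320,200:480],b[60:280,150:430]]))
go(650,-190,150,-8)
```

```text
t 2.9 pos [ 610.3 -145.2  225. ] rot [-1.80e+02  1.00e-02 -7.91e+00] gap 0.1 F [-0.3 -0.   0.4] q6 79.8
shift [45.5 38.9 75. ] turn [-0.0001  0.0002  0.0016]
```

View pics/c1.png

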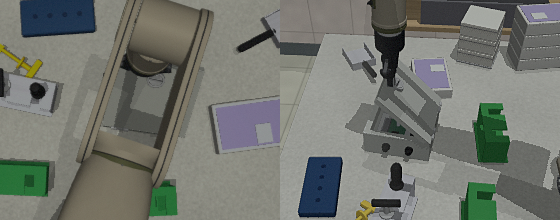

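The cover is swinging shut, at roughly 45° in the right half of the picture (400,105). I'll lift clear, let it sink, then press near the free edge.

Request:
jog_arm(
  rows=[
    [[0, 0, -30], [0, 0, 0]],
    [[0, 0, -30], [0, 0, 0]],
    [[35, 0, -30], [0, 0, 0]],
    [[70, 0, -30], [0, 0, 0]],
    [[70, 0, -30], [0, 0, 0]],
    [[70, 0, -30], [0, 0, 0]],
    [[70, 0, -30], [0, 0, 0]],
    [[70, 0, -30], [0, 0, 0]],
    [[70, 0, -30], [0, 0, 0]],
    [[70, 0, -30], [0, 0, 0]],
  ],
)

```text
time: 3.9
tool_pos: [678.8, -154.8, 256.2]
tcp_rot: [180.0, -0.1, -7.9]
ft_force: [0.1, -0.8, 0.2]
finger_gap: -0.2
grip_force: 0.0
```

Request:
jog_arm(
  rows=[
    [[0, 0, 40], [0, 0, 0]],
    [[0, 0, 80], [0, 0, 0]],
    [[0, 0, 120], [0, 0, 0]],
    [[0, 0, 145], [0, 0, 0]],
    [[0, 0, 155], [0, 0, 0]],
    [[0, 0, 160], [0, 0, 0]],
    [[0, 0, 160], [0, 0, 0]],
  ],
)

```text
time: 4.6
tool_pos: [679.6, -155.0, 96.4]
tcp_rot: [180.0, -0.1, -7.9]
ft_force: [0.2, -0.1, -1.1]
finger_gap: 0.1
grip_force: 0.0
```

Run:
```python
from h import *
go(680,-153,90,-8)
b,d=snap('side','s2'); V=pts('side',d)
q=V[90:230,220:350].reshape(-1,3); q=q[(q[:,2]>76)&(q[:,2]<130)&(q[:,1]<-80)&(q[:,1]>-290)]
for x in range(490,700,30):
    m=abs(q[:,0]-x)<8; print(x,m.sum(),np.median(q[m,2]) if m.any() else 0)
```

```text
t 4.6 pos [ 679.6 -155.    96.4] rot [ 1.7999e+02 -8.0000e-02 -7.9200e+00] gap 0.1 F [ 0.2 -0.1 -1.1] q6 80.9
shift [ 0.1 -2.   6.4] turn [ 0.0002 -0.0014  0.0015]
490 226 84.48137804296175
520 234 84.43768455176354
550 243 84.32173570105999
580 244 84.43944068438532
610 241 84.14115127648233
640 234 84.99235201825519
670 225 84.4206551402201
```

The cover reads level at about 84 mm, so it's shut. I'll press lightly to make sure.

Request:
jog_arm(
  rows=[
    [[0, 0, 5], [0, 0, 0]],
    [[0, 0, 9], [0, 0, 0]],
    [[0, 0, 12], [0, 0, 0]],
    [[0, 0, 14], [0, 0, 0]],
    [[0, 0, 14], [0, 0, 0]],
  ],
)

```text
time: 5.15
tool_pos: [679.2, -154.9, 83.1]
tcp_rot: [180.0, -0.0, -7.9]
ft_force: [-5.7, 1.1, 9.9]
finger_gap: 0.1
grip_force: 5.2
```

Request:
jog_arm(
  rows=[
    [[0, 0, -50], [0, 0, 0]],
    [[0, 0, -100], [0, 0, 0]],
    [[0, -45, -120], [0, 0, 0]],
    [[0, -90, -120], [0, 0, 0]],
    [[0, -135, -120], [0, 0, 0]],
    [[0, -180, -120], [0, 0, 0]],
    [[0, -220, -120], [0, 0, 0]],
  ],
  grip=60,
)

```text
time: 5.85
tool_pos: [709.3, 65.4, 201.4]
tcp_rot: [-180.0, -0.0, -7.9]
ft_force: [-0.5, -0.7, 0.4]
finger_gap: 60.1
grip_force: 0.0
```

Run:
```python
from h import *
p,d=snap('side','s3'); 
a,e=snap('top','t3')
cv2.imwrite('pics/c3.png',np.hstack([cv2.resize(p[120:220,220:340],(480,400),interpolation=2),cv2.resize(a[150:250,300:400],(300,300))[:,:].copy() if 0 else cv2.resize(a[140:240,310:390],(320,400),interpolation=2)]))
V=pts('side',d)
q=V[90:230,220:350].reshape(-1,3); q=q[(q[:,1]<-70)&(q[:,1]>-300)]
c=q[(q[:,2]>79)&(q[:,2]<88)]; print('cover',[np.round(x,1) for x in cv2.minAreaRect(c[:,:2].astype(np.float32))],np.median(c[:,2]))
k=q[(q[:,2]>90.5)&(q[:,2]<97)&(np.hypot(q[:,0]-650,q[:,1]+194)<40)]; print('head',len(k),np.median(k,0) if len(k) else 0,cv2.minEnclosingCircle(k[:,:2].astype(np.float32)) if len(k) else 0)
go(595,184,215,2)
```

```text
cover [array([ 578.7, -185.7]), array([214.7, 213.1]), np.float64(81.9)] 84.26594082620602
head 96 [ 645.99581944 -193.10499338   93.50781843] ((647.3194580078125, -194.54844665527344), 22.71556282043457)
t 5.95 pos [709.2  69.1 201.1] rot [-1.7989e+02  2.0000e-02 -7.5900e+00] gap 59.9 F [ 0.  -0.6  0.5] q6 99.0
shift [-128.4  -98.8  -13.7] turn [-0.002   0.0002 -0.1675]
```

View pics/c3.png

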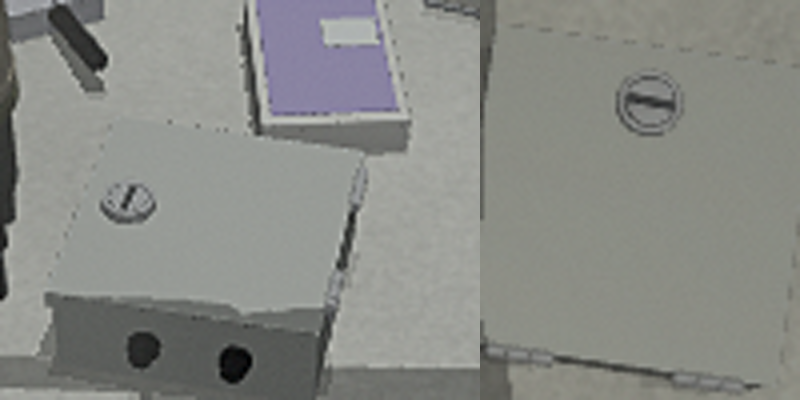

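The cover is shut. The lock head sits in the right crop at (649,102), top-view pixel about (352,165.5), and the slot is nearly parallel to the free edge. Now the key.

Request:
jog_arm(
  rows=[
    [[-40, -30, -14], [0, 0, -0.08]],
    [[-80, -60, -14], [0, 0, -0.167]],
    [[-115, -88, -14], [0, 0, -0.167]],
    [[-128, -99, -14], [0, 0, -0.167]],
    [[-128, -99, -14], [0, 0, -0.167]],
    [[-128, -99, -14], [0, 0, -0.167]],
  ],
  grip=50,
)

```text
time: 6.55
tool_pos: [596.6, 178.2, 215.5]
tcp_rot: [180.0, -0.0, 1.7]
ft_force: [0.1, 0.2, -0.2]
finger_gap: 49.5
grip_force: 0.0
```

Run:
```python
from h import *
go(595,184.3,114,1.8)
# lock from top and side: head circle + dark slot, ray onto z=93
def ray(n,uv,z):
    c=r.camera_params(n);P=np.array(c['pose']);uv=np.atleast_2d(uv)
    D=np.c_[(uv[:,0]-c['cx'])/c['fx'],(uv[:,1]-c['cy'])/c['fy'],np.ones(len(uv))]@P[:3,:3].T
    return P[:3,3]+D*((z-P[2,3])/D[:,2])[:,None]
for n,f,box in(('top','t3',(341,364,156,176)),('side','s3',(243,262,164,178))):
    p=np.load(f+'.npz')['p']; g=p.max(-1).astype(int); u0,u1,v0,v1=box
    vv,uu=np.mgrid[v0:v1,u0:u1]; W=ray(n,np.c_[uu.ravel(),vv.ravel()],93); G=g[v0:v1,u0:u1].ravel()
    dist=np.hypot(W[:,0]-648,W[:,1]+194.5)
    m=(dist<14); w=np.clip(np.median(G[m])-12-G,0,None)*m; c=(W*w[:,None]).sum(0)/w.sum()
    C=np.cov(W[:,:2].T,aweights=w); ev,E=np.linalg.eigh(C); print(n,'slot',c.round(1),'ang',np.degrees(np.arctan2(*E[::-1,1]))%180,'sd',np.sqrt(ev).round(1),(w>0).sum())
    if n=='top': print(g[v0:v1,u0:u1])
```

```text
t 6.55 pos [596.6 178.2 215.5] rot [ 1.7997e+02 -5.0000e-02  1.6600e+00] gap 49.5 F [ 0.1  0.2 -0.2] q6 100.3
shift [ -1.5  -6.2 101.5] turn [ 0.0006 -0.0008 -0.0025]
top slot [ 648.5 -194.    93. ] ang 78.56231047591024 sd [1.8 8.3] 31
[[138 138 137 139 137 138 137 138 137 137 137 138 138 136 139 136 136 137
  137 136 136 138 137]
 [137 139 137 137 140 136 138 137 136 129 128 129 119 131 137 136 137 138
  138 138 137 137 137]
 [137 139 136 139 137 139 138 130 124 133 136 137 140 136 124 114 133 137
  138 138 136 139 138]
 [137 140 138 138 139 118 117 131 129  88  74  81  78  94 127 138 118 135
  139 138 136 137 137]
 [139 138 139 139 125 108 127  95 101 128 129 129 128 127 116  93 137 126
  137 138 138 137 136]
 [136 138 138 138 118 129  96 128 135 136 137 133 134 133 131 131  96 137
  113 136 138 137 138]
 [139 138 138 121 121 127 122 139 140 138 137 136 133 133 132 132 136 122
  125 135 138 137 138]
 [138 139 139  88 125 110  73  78 102 128 138 140 136 134 135 133 133  89
  134 117 133 139 138]
 [138 139 139  99 127  79  59  58  61  64  60  63  83 105 126 136 135  98
  136 117 135
[... 448 characters left out ...]
135 134 132 138  97 127
  110 133 138 138 141]
 [138 139 138 141  94 100 138 126  86 124 136 134 133 140 104 100 122 117
  134 137 138 138 139]
 [138 138 140 138 136  99  82 141 129 107  91  94  89 103 123 137 126 110
  135 139 140 138 138]
 [139 139 139 137 138 137  95  87 110 130 138 140 141 141 122 131 120 134
  137 139 140 137 138]
 [140 140 139 139 138 140 138 136 109  84  85  84  85  84  95 135 137 139
  138 139 139 140 139]
 [140 139 140 140 140 140 139 139 135 134 136 137 134 135 136 138 140 137
  139 138 139 137 139]
 [139 140 141 140 141 137 139 140 138 140 141 141 137 140 137 138 139 139
  139 138 139 138 139]]
side slot [ 647.6 -194.3   93. ] ang 71.20600390237205 sd [4.2 7.8] 17
```

Request:
jog_arm(
  rows=[
    [[-1.5, -6, 10], [0, 0, 0]],
    [[-1.5, -6, 40], [0, 0, 0]],
    [[-1.5, -6, 70], [0, 0, 0]],
    [[-1.5, -6, 90], [0, 0, 0]],
    [[-1.5, -6, 101], [0, 0, 0]],
    [[-1.5, -6, 101], [0, 0, 0]],
  ],
)

```text
time: 7.15
tool_pos: [593.4, 183.7, 111.5]
tcp_rot: [179.9, 0.2, 1.6]
ft_force: [-0.6, 0.3, 0.6]
finger_gap: 49.9
grip_force: 0.0
```

Request:
jog_arm(
  rows=[
    [[0, 0, 0], [0, 0, 0]],
    [[0, 0, 0], [0, 0, 0]],
    [[0, 0, 0], [0, 0, 0]],
    [[0, 0, 0], [0, 0, 0]],
    [[0, 0, 0], [0, 0, 0]],
    [[0, 0, 0], [0, 0, 0]],
  ],
  grip=5,
  force=70,
)

```text
time: 7.75
tool_pos: [595.7, 184.8, 116.0]
tcp_rot: [-180.0, -0.2, 1.6]
ft_force: [0.2, -0.6, 5.5]
finger_gap: 13.0
grip_force: 71.1
```

Request:
jog_arm(
  rows=[
    [[0, 0, -15], [0, 0, 0]],
    [[0, 0, -40], [0, 0, 0]],
    [[0, 0, -80], [0, 0, 0]],
    [[0, 0, -120], [0, 0, 0]],
    [[0, 0, -150], [0, 0, 0]],
    [[0, 0, -150], [0, 0, 0]],
  ],
)

```text
time: 8.35
tool_pos: [596.8, 185.4, 271.8]
tcp_rot: [-179.9, -0.6, 1.7]
ft_force: [1.1, -0.0, -0.8]
finger_gap: 12.7
grip_force: 70.1
```

Run:
```python
from h import *
b,d=snap('side','s4'); go(648.7,-194.2,270,78.5); V=pts('side',d); s=r.sense()['tool_pos']
cv2.imwrite('pics/c4.png',cv2.resize(b[130:330,190:330],(560,600)))
q=V.reshape(-1,3); n=np.hypot(q[:,0]-s[0],q[:,1]-s[1])<45
for z in range(140,300,6):
    k=q[n&(abs(q[:,2]-z)<3)]
    if len(k)>2: print(z,len(k),k[:,0].min().round(1),k[:,0].max().round(1),'y',k[:,1].min().round(1),k[:,1].max().round(1))
```

```text
t 8.4 pos [595.8 185.2 268.4] rot [-179.93   -0.33    1.66] gap 12.9 F [ 0.7 -0.3 -2.2] q6 100.9
shift [ 41.9 380.8  -1.8] turn [ 0.0028 -0.0058 -1.341 ]
176 10 587.2 601.2 y 183.4 185.3
182 15 587.1 605.6 y 183.0 187.3
188 12 586.9 605.4 y 181.2 188.0
194 11 589.1 605.2 y 183.7 189.7
200 8 591.2 600.4 y 183.6 188.8
206 8 590.7 600.0 y 185.1 189.5
212 7 590.7 597.1 y 185.4 189.9
218 8 590.5 599.4 y 185.3 190.4
224 7 590.3 599.2 y 186.1 189.7
230 3 592.2 596.6 y 188.3 188.5
248 25 576.6 613.1 y 169.6 203.5
254 117 578.0 613.7 y 168.9 204.2
260 10 589.0 599.8 y 188.1 191.7
272 3 589.8 602.5 y 197.4 198.7
278 15 584.0 628.8 y 189.1 203.8
284 48 560.5 628.3 y 189.2 205.5
290 53 560.4 627.9 y 188.9 205.3
296 91 560.5 628.9 y 177.0 206.8
```

View pics/c4.png

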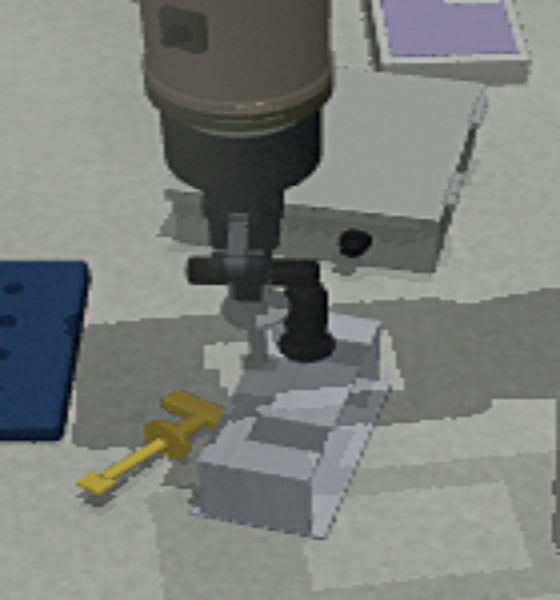

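The picture shows the key hanging straight from the gripper (T-bar at (255,270), blade at (258,360)), lifted out of the rack, with the driver untouched. The tip is at about TCP minus 98 mm. Next is the move over the lock.

Request:
jog_arm(
  rows=[
    [[0, 0, -32], [0, 0, 0]],
    [[4, 42, -32], [0, 0, -0.15]],
    [[9, 84, -32], [0, 0, -0.3]],
    [[14, 126, -32], [0, 0, -0.45]],
    [[19, 168, -32], [0, 0, -0.6]],
    [[23, 210, -32], [0, 0, -0.75]],
    [[28, 252, -32], [0, 0, -0.9]],
    [[33, 296, -32], [0, 0, -1.05]],
    [[37, 340, -32], [0, 0, -1.2]],
    [[42, 381, -32], [0, 0, -1.341]],
  ],
)

```text
time: 9.4
tool_pos: [646.5, -196.6, 294.2]
tcp_rot: [-179.8, -0.0, 78.8]
ft_force: [0.5, 0.1, -1.0]
finger_gap: 12.4
grip_force: 70.1
```

Request:
jog_arm(
  rows=[
    [[0, 0, 20], [0, 0, 0]],
    [[0, 0, 50], [0, 0, 0]],
    [[0, 0, 80], [0, 0, 0]],
    [[0, 0, 90], [0, 0, 0]],
    [[0, 0, 90], [0, 0, 0]],
    [[0, 0, 90], [0, 0, 0]],
  ],
)

```text
time: 10.0
tool_pos: [647.6, -194.8, 207.1]
tcp_rot: [180.0, 0.0, 78.5]
ft_force: [-0.5, -0.0, -0.3]
finger_gap: 12.7
grip_force: 70.0
```

Run:
```python
from h import *
go(648.7,-194.2,196,78.5)
b,d=snap('side','s5'); V=pts('side',d)
cv2.imwrite('pics/c5.png',cv2.resize(b[110:200,210:310],(800,600),interpolation=2)[:, :800])
q=V[100:200,215:300].reshape(-1,3); n=np.hypot(q[:,0]-648.7,q[:,1]+194.2)<24
for z in range(92,190,5):
    k=q[n&(abs(q[:,2]-z)<2.5)]
    if len(k)>2: print(z,len(k),k[:,0].min().round(1),k[:,0].max().round(1),'y',k[:,1].min().round(1),k[:,1].max().round(1))
```

```text
t 10.0 pos [ 647.6 -194.8  207.1] rot [179.98   0.    78.5 ] gap 12.7 F [-0.5 -0.  -0.3] q6 -9.6
shift [ 0.8  0.9 11.1] turn [ 0.0003  0.     -0.0001]
92 51 625.7 661.7 y -214.9 -173.7
97 47 626.0 665.5 y -212.0 -172.5
112 4 645.6 647.8 y -209.9 -199.2
117 3 647.5 649.6 y -199.8 -186.4
127 6 643.8 652.7 y -197.1 -188.8
132 5 643.2 652.6 y -196.3 -192.3
137 4 643.3 652.4 y -200.4 -193.5
142 4 645.7 651.8 y -194.0 -191.4
147 4 645.5 651.6 y -194.2 -189.8
152 3 645.3 651.4 y -194.6 -192.0
157 3 648.0 650.9 y -192.3 -191.7
162 3 644.9 651.2 y -194.4 -191.2
167 7 644.8 650.9 y -195.1 -188.8
182 5 639.1 664.4 y -200.3 -180.0
187 51 629.2 665.8 y -212.1 -174.2
```

View pics/c5.png

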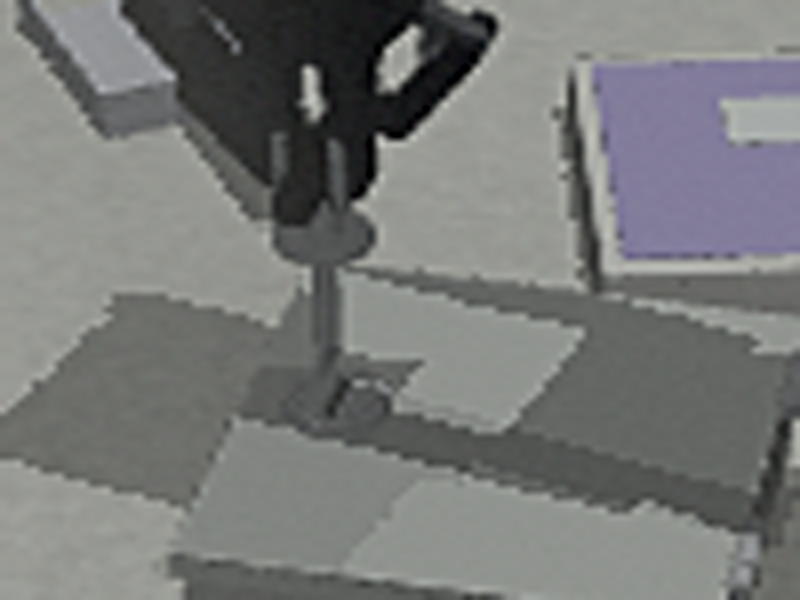

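The key is upright with its blade (325,400) just above the lock head (360,400). I'll descend gently.

Request:
jog_arm(
  rows=[
    [[0.5, 0.8, 6], [0, 0, 0]],
    [[0.5, 0.8, 11], [0, 0, 0]],
    [[0.5, 0.8, 14], [0, 0, 0]],
    [[0.5, 0.8, 15], [0, 0, 0]],
    [[0.5, 0.8, 16], [0, 0, 0]],
    [[0.5, 0.8, 17], [0, 0, 0]],
    [[0.5, 0.8, 18], [0, 0, 0]],
    [[0.5, 0.8, 18], [0, 0, 0]],
  ],
)

```text
time: 10.85
tool_pos: [648.8, -194.7, 190.5]
tcp_rot: [179.9, 0.0, 78.5]
ft_force: [-2.7, 1.3, 8.0]
finger_gap: 12.7
grip_force: 71.5
```

Contact at 8 N with a sideways push towards -x, which suggests the slot lies slightly that way. I'll shift by 1 mm steps.

Request:
jog_arm(
  rows=[
    [[0, -0.5, 0], [0, 0, 0]],
    [[0, -1, 0.5], [0, 0, 0]],
    [[0, -1, 1], [0, 0, 0]],
    [[0, -1, 1], [0, 0, 0]],
  ],
)

```text
time: 11.25
tool_pos: [648.4, -194.7, 190.4]
tcp_rot: [179.8, 0.0, 78.5]
ft_force: [-3.4, 1.9, 11.2]
finger_gap: 12.9
grip_force: 71.9
```

Request:
jog_arm(
  rows=[
    [[0, -0.5, 0], [0, 0, 0]],
    [[0, -1, 0], [0, 0, 0]],
    [[0, -1.5, 0], [0, 0, 0]],
    [[0, -1.5, 0.5], [0, 0, 0]],
    [[0, -1.5, 0.5], [0, 0, 0]],
  ],
)

```text
time: 11.75
tool_pos: [647.6, -194.5, 190.3]
tcp_rot: [179.7, 0.0, 78.5]
ft_force: [-0.8, 1.3, 11.2]
finger_gap: 12.8
grip_force: 72.0
```

Request:
jog_arm(
  rows=[
    [[0, -0.5, 0], [0, 0, 0]],
    [[0, -1, 0], [0, 0, 0]],
    [[0, -1.5, 0], [0, 0, 0]],
    [[0, -1.5, 0.5], [0, 0, 0]],
    [[0, -1.5, 0.5], [0, 0, 0]],
  ],
)

```text
time: 12.25
tool_pos: [646.8, -194.4, 190.3]
tcp_rot: [179.6, 0.0, 78.5]
ft_force: [1.8, 0.3, 11.4]
finger_gap: 13.1
grip_force: 72.1
```

The earlier side force was probably friction, and the geometry predicts x≈649.8. I'll sweep the other way.

Request:
jog_arm(
  rows=[
    [[0, 0, -1], [0, 0, 0]],
    [[0, 1.5, -1], [0, 0, 0]],
    [[0, 3, 0], [0, 0, 0]],
    [[0, 3.5, 0], [0, 0, 0]],
    [[0, 4, 0], [0, 0, 0]],
    [[0, 4.5, 0], [0, 0, 0]],
    [[0, 5, 0], [0, 0, 0]],
    [[0, 5, 0], [0, 0, 0]],
  ],
)

```text
time: 13.05
tool_pos: [649.9, -195.0, 190.3]
tcp_rot: [179.8, 0.0, 78.5]
ft_force: [-7.0, 1.9, 17.5]
finger_gap: 12.9
grip_force: 72.8
```

Fz rose together with Fx, which is consistent with pressing on the +x bevel. I'll sweep back slowly with a small yaw rock.

Request:
jog_arm(
  rows=[
    [[0, -1, -1], [0, 0, 0]],
    [[0, -1.5, 0], [0, 0, 0.03]],
    [[0, -1.5, 0], [0, 0, -0.03]],
    [[0, -2, 0], [0, 0, 0.03]],
    [[0, -2, 0], [0, 0, -0.03]],
    [[0, -2.5, 0], [0, 0, 0.03]],
    [[0, -2.5, 0], [0, 0, -0.03]],
    [[0, -2.5, 0], [0, 0, 0]],
  ],
)

```text
time: 13.85
tool_pos: [648.7, -194.9, 190.5]
tcp_rot: [179.6, 0.1, 78.6]
ft_force: [-0.7, 0.8, 14.4]
finger_gap: 13.1
grip_force: 72.3
```

Run:
```python
from h import *
s=r.sense();print(s['wrist_torque'],s['ft_force'],s['tool_pos'])
b,d=snap('side','s6')
cv2.imwrite('pics/c6.png',cv2.resize(b[150:195,225:285],(800,600),interpolation=2))
```

```text
[0.28667434 0.32217304 0.04658237] [-0.66842145  0.78451618 14.3976527 ] [ 648.73223273 -194.90010562  190.45837917]
```

View pics/c6.png

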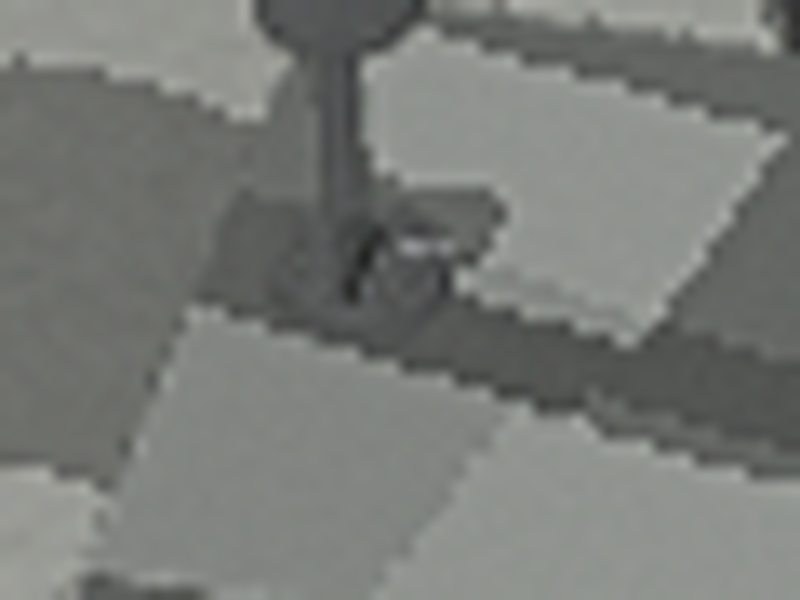

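The blade (325,250) looks offset to the left of the slot's dark stroke (355,270), which means towards +x. I'll compare with the unobstructed view at the same crop and higher contrast.

```bash
cat >> h.py <<'E'
def proj(n,p):
    c=r.camera_params(n);P=np.linalg.inv(np.array(c['pose']));q=P[:3,:3]@np.array(p)+P[:3,3]
    return np.array([c['fx']*q[0]/q[2]+c['cx'],c['fy']*q[1]/q[2]+c['cy']])
E
python3 - <<'E'
from h import *
out=[]
for f in('s3','s6'):
    p=np.load(f+'.npz')['p'][155:185,235:270].max(-1).astype(float)
    if f=='s6': p=(p-50)*2.2
    out.append(cv2.resize(np.clip(p,0,255).astype(np.uint8),None,fx=11,fy=11,interpolation=cv2.INTER_CUBIC))
cv2.imwrite('pics/c7.png',np.hstack(out))
for p in([648.5,-194.2,93],[644.5,-194.2,93],[648.7-2,-194.9-10,94],[648.7+2,-194.9+10,94],[648.7,-194.9,110]): print(p,((proj('side',p)-[235,155]+.5)*11).round(0))
print(np.load('s3.npz')['p'][163:178,243:262].max(-1))
E
```

```text
[648.5, -194.2, 93] [179. 162.]
[644.5, -194.2, 93] [193. 163.]
[646.7, -204.9, 94] [189. 134.]
[650.7, -184.9, 94] [167. 181.]
[648.7, -194.9, 110] [176. 114.]
[[161 154 151 154 155 153 155 156 155 156 155 156 154 153 155 155 154 156
  155]
 [154 153 154 153 155 155 155 155 150 148 149 157 155 156 154 156 156 156
  154]
 [153 154 155 152 156 149 150 150 150 155 156 155 152 152 156 154 155 153
  155]
 [154 152 154 149 150 135 109 150 153 104  96 116 120 151 150 157 155 157
  155]
 [153 154 155 148 128 147 145 151 164  67  50 154 150 108 151 151 155 155
  155]
 [153 154 150 150 112 148 148 154 111  58 110 152 152 149 120 146 156 156
  155]
 [153 156 150 141 155 149 152 163  73  44 167 152 149 162 113 143 157 155
  154]
 [156 157 112 153  86 152 155 126  64  98 153 149 153 118 155 107 161 156
  156]
 [154 161  82 129 153 120 172  69  46 165 141 153 133 152 146  68 163 156
  155]
 [155 161  97  76 110 153 141 125  98 156 120 133 163 135  85  98 160 157
  154]
 [154 158 161  76  82  90 118 128 147 149 141  95  87  91  91 161 157 155
  155]
 [153 155 158 161  81  81  92  85  98  97  97  92  85  78 160 159 154 154
  155]
 [153 152 154 158 159 130  83  86  85  79 114 112 116 161 159 157 154 154
  155]
 [152 153 154 154 156 158 158 160 159 158 160 157 157 156 156 155 155 155
  154]
 [153 152 154 154 154 154 155 156 157 155 157 156 157 156 154 155 156 154
  155]]
```

View pics/c7.png

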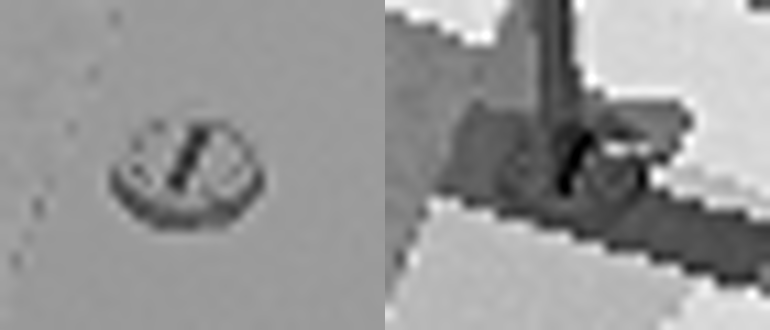

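In the left half the slot is centred at (188,158), while the blade projects to about u=177. So the blade needs to go about 3 mm further towards -x. I'll lift, shift and re-enter.

Request:
jog_arm(
  rows=[
    [[0, 0, -6], [0, 0, 0]],
    [[0, 0, -8], [0, 0, 0]],
    [[0, 0, -8], [0, 0, 0]],
    [[0, 0, -8], [0, 0, 0]],
  ],
)

```text
time: 14.3
tool_pos: [646.6, -194.2, 193.6]
tcp_rot: [-179.9, -0.0, 78.5]
ft_force: [-0.2, 0.7, -1.2]
finger_gap: 12.4
grip_force: 70.0
```

```bash
python3 -c "
from h import *
go(645.7,-195,190,78.5)"
```

```text
t 14.3 pos [ 646.6 -194.2  193.6] rot [-1.7994e+02 -1.0000e-02  7.8480e+01] gap 12.4 F [-0.2  0.7 -1.2] q6 -9.5
shift [-0.9 -0.7  3.6] turn [-0.001  -0.0002 -0.0003]
```

Request:
jog_arm(
  rows=[
    [[-0.5, -0.8, 0], [0, 0, 0]],
    [[-0.5, -0.8, 0], [0, 0, 0]],
    [[-0.5, -0.8, 2], [0, 0, 0]],
    [[-0.5, -0.8, 3], [0, 0, 0]],
    [[-0.5, -0.8, 4], [0, 0, 0]],
    [[-0.5, -0.8, 5], [0, 0, 0]],
    [[-0.5, -0.8, 5.5], [0, 0, 0]],
    [[-0.5, -0.8, 5.5], [0, 0, 0]],
  ],
)

```text
time: 15.1
tool_pos: [645.9, -194.6, 188.6]
tcp_rot: [-180.0, -0.0, 78.5]
ft_force: [-0.4, -0.1, -2.3]
finger_gap: 12.7
grip_force: 70.0
```

The blade is entering with no contact force, already below the previous contact height. Continuing down.

Request:
jog_arm(
  rows=[
    [[0, 0, 1], [0, 0, 0]],
    [[0, 0, 2], [0, 0, 0]],
    [[0, 0, 3], [0, 0, 0]],
    [[0, 0, 4], [0, 0, 0]],
    [[0, 0, 5], [0, 0, 0]],
    [[0, 0, 5.5], [0, 0, 0]],
    [[0, 0, 5.5], [0, 0, 0]],
  ],
)

```text
time: 15.8
tool_pos: [646.2, -194.7, 183.9]
tcp_rot: [180.0, 0.0, 78.5]
ft_force: [-1.8, 1.8, 3.9]
finger_gap: 13.0
grip_force: 70.5
```

Seated on the slot floor, 6.5 mm below the first contact. Now turning clockwise.

Request:
jog_arm(
  rows=[
    [[0, 0, 0], [0, 0, 0.13]],
    [[0, 0, 0], [0, 0, 0.26]],
    [[0, 0, 0], [0, 0, 0.39]],
    [[0, 0, 0], [0, 0, 0.52]],
    [[0, 0, 0], [0, 0, 0.65]],
    [[0, 0, 0], [0, 0, 0.78]],
    [[0, 0, 0], [0, 0, 0.91]],
    [[0, 0, 0], [0, 0, 1.04]],
    [[0, 0, 0], [0, 0, 1.17]],
    [[0, 0, 0], [0, 0, 1.3]],
  ],
)

```text
time: 16.8
tool_pos: [646.7, -194.5, 183.8]
tcp_rot: [180.0, -0.1, 3.7]
ft_force: [1.4, 0.1, 1.0]
finger_gap: 12.7
grip_force: 70.4
```

```bash
python3 -c "
from h import *
go(646,-194.6,184,-8); print(r.sense()['wrist_torque'])"
```

```text
t 16.8 pos [ 646.7 -194.5  183.8] rot [ 1.7998e+02 -1.0000e-01  3.7100e+00] gap 12.7 F [1.4 0.1 1. ] q6 65.2
shift [-0.7  0.  -0.2] turn [ 1.000e-04 -1.800e-03  2.045e-01]
[ 0.16079165 -0.30695408  0.14614228]
```

Request:
jog_arm(
  rows=[
    [[0, 0, 0.5], [0, 0, 0.1]],
    [[0, 0, 0.5], [0, 0, 0.2]],
    [[0, 0, 0.5], [0, 0, 0.25]],
    [[0, 0, 0.5], [0, 0, 0.28]],
    [[0, 0, 0.5], [0, 0, 0.3]],
    [[0, 0, 0.5], [0, 0, 0.3]],
  ],
)

```text
time: 17.4
tool_pos: [646.8, -194.7, 183.7]
tcp_rot: [180.0, -0.1, -13.2]
ft_force: [3.3, 0.5, 5.4]
finger_gap: 13.1
grip_force: 71.1
```

```bash
python3 -c "
from h import *
go(646,-194.6,184,-8); print(r.sense()['wrist_torque'])"
```

```text
t 17.4 pos [ 646.8 -194.7  183.7] rot [ 1.800e+02 -1.200e-01 -1.318e+01] gap 13.1 F [3.3 0.5 5.4] q6 82.1
shift [-0.8  0.1 -0.3] turn [ 0.0001 -0.0022 -0.0904]
[ 0.1425866  -0.58771336  0.10621585]
```

The torque is still just friction (about 0.11 N m), so the stop isn't reached. Turning further.

Request:
jog_arm(
  rows=[
    [[0, 0, 0], [0, 0, 0.05]],
    [[0, 0, 0], [0, 0, 0.1]],
    [[0, 0, 0], [0, 0, 0.13]],
    [[0, 0, 0], [0, 0, 0.13]],
  ],
)

```text
time: 17.8
tool_pos: [646.8, -194.8, 183.8]
tcp_rot: [-180.0, -0.1, -20.6]
ft_force: [3.0, -0.1, 4.5]
finger_gap: 12.9
grip_force: 71.2
```

```bash
python3 -c "
from h import *
go(646,-194.6,184,-8); print(r.sense()['wrist_torque'])"
```

```text
t 17.8 pos [ 646.8 -194.8  183.8] rot [-1.800e+02 -1.400e-01 -2.062e+01] gap 12.9 F [ 3.  -0.1  4.5] q6 89.5
shift [-0.8  0.1 -0.2] turn [ 2.000e-04 -2.400e-03 -2.203e-01]
[ 0.00865952 -0.63771512  0.34064821]
```

Request:
jog_arm(
  rows=[
    [[0, 0, 0], [0, 0, 0.04]],
    [[0, 0, 0], [0, 0, 0.07]],
    [[0, 0, 0], [0, 0, 0.07]],
    [[0, 0, 0], [0, 0, 0.07]],
  ],
)

```text
time: 18.2
tool_pos: [646.8, -194.9, 183.8]
tcp_rot: [-180.0, -0.1, -24.6]
ft_force: [1.8, -0.2, 5.1]
finger_gap: 12.9
grip_force: 71.7
```

```bash
python3 -c "
from h import *
go(646,-194.6,184,-8); print(r.sense()['wrist_torque'])"
```

```text
t 18.2 pos [ 646.8 -194.9  183.8] rot [-1.800e+02 -1.400e-01 -2.456e+01] gap 12.9 F [ 1.8 -0.2  5.1] q6 93.4
shift [-0.9  0.1 -0.2] turn [ 0.0003 -0.0024 -0.289 ]
[-0.0909381  -0.67653023  0.79153135]
```

The torque climbs steeply (0.34 → 0.79 N m), so the lock is at its stop. I'll relax the twist and lift out.

Request:
jog_arm(
  rows=[
    [[0, 0, 0], [0, 0, -0.08]],
    [[0, 0, 0], [0, 0, -0.14]],
    [[0, 0, 0], [0, 0, -0.14]],
    [[0, 0, -3], [0, 0, -0.14]],
    [[0, 0, -8], [0, 0, -0.14]],
    [[0, 0, -20], [0, 0, -0.14]],
    [[0, 0, -50], [0, 0, -0.14]],
    [[0, 0, -90], [0, 0, -0.14]],
    [[0, 0, -120], [0, 0, -0.14]],
    [[0, 0, -120], [0, 0, -0.14]],
  ],
)

```text
time: 19.2
tool_pos: [647.8, -195.4, 311.0]
tcp_rot: [179.9, -0.6, -16.6]
ft_force: [0.5, -0.2, -0.9]
finger_gap: 12.9
grip_force: 70.2
```

Run:
```python
from h import *
go(594.5,184.3,305,-9)
b,d=snap('side','s8'); V=pts('side',d)
def ray(n,uv,z):
    c=r.camera_params(n);P=np.array(c['pose'])
    D=np.c_[(uv[:,0]-c['cx'])/c['fx'],(uv[:,1]-c['cy'])/c['fy'],np.ones(len(uv))]@P[:3,:3].T
    return P[:3,3]+D*((z-P[2,3])/D[:,2])[:,None]
print(b[163:178,243:262].max(-1))
# key geometry in hand
s=r.sense()['tool_pos']; q=V.reshape(-1,3); n=np.hypot(q[:,0]-s[0],q[:,1]-s[1])<45
for z in np.arange(s[2]-100,s[2]+25,6):
    k=q[n&(abs(q[:,2]-z)<3)]
    if len(k)>2: print(z.round(0),len(k),k[:,0].min().round(1),k[:,0].max().round(1),'y',k[:,1].min().round(1),k[:,1].max().round(1))
k=q[n&(q[:,2]>s[2]-24)&(q[:,2]<s[2]-10)]; print('collar',cv2.minEnclosingCircle(k[:,:2].astype(np.float32)),k[:,2].min(),k[:,2].max())
```

```text
t 19.2 pos [ 647.8 -195.4  311. ] rot [179.94  -0.58 -16.63] gap 12.9 F [ 0.5 -0.2 -0.9] q6 85.5
shift [-159.8 -348.6    4. ] turn [ 0.0016 -0.01   -0.1332]
[[112 105 106 107 107 106 104 105  99 153 148 146 148 146 145 146 147 146
  147]
 [107 107 104 106 105 108 104 104 107 134 141 154 150 149 145 147 147 146
  145]
 [109 105 106 108 109  94 107  90  70  81 120 115 130 143 151 148 144 147
  148]
 [109 108 110 101  88  86  85  89  83  83  81  81  80 135 139 134 149 147
  146]
 [ 92  94  91  93  86  96  90  86  86  84  86  81  78  77 101 112 152 147
  147]
 [ 93  90  91  87  74  88  89  87  92  85  87  87  85  80  80  78 154 149
  147]
 [ 90  91  91  79  90  81  81  81  84  83  86  86  85  84  82  76 159 155
  150]
 [ 84  88  76 136  73 135  78  79  80  84  84  79  80  71  87  66 111 103
   97]
 [136 139  72 118 133 118 131 130 136  81  82  84  80  83  90  61 107 103
   99]
 [134 138  96  72 101 133 120 111 115  99 109 108  85  87  74  72  89  82
  104]
 [134 136 139  75  80  84 106 114 127 128 125  94  82  74  74  89  87  84
   89]
 [132 133 136 136  77  79  86  81  91  90  90  86  8
[... 369 characters left out ...]
-202.3 -192.0
232.0 10 636.6 654.1 y -196.8 -190.4
238.0 6 642.4 651.2 y -197.0 -190.9
244.0 8 642.0 650.8 y -197.5 -189.8
250.0 5 641.6 649.9 y -194.3 -190.9
256.0 8 641.3 649.9 y -196.4 -186.5
262.0 7 641.4 649.2 y -195.8 -188.5
268.0 9 641.1 649.5 y -195.9 -190.6
274.0 5 643.7 649.0 y -196.7 -191.7
286.0 5 634.1 658.1 y -186.7 -179.7
292.0 77 628.7 662.6 y -212.4 -174.8
298.0 14 639.8 654.0 y -197.3 -174.3
304.0 7 639.3 650.3 y -192.5 -188.8
310.0 7 639.6 657.4 y -196.0 -186.3
316.0 7 639.3 659.9 y -194.3 -180.8
322.0 29 611.6 679.8 y -199.1 -176.4
328.0 46 611.6 679.4 y -199.7 -174.0
collar ((644.9265747070312, -194.20452880859375), 20.0061092376709) 283.63187208820045 296.65798756432105
```

Request:
jog_arm(
  rows=[
    [[-19, -42, 0], [0, 0, -0.04]],
    [[-38, -84, 0], [0, 0, -0.08]],
    [[-57, -126, 0], [0, 0, -0.12]],
    [[-77, -168, 0], [0, 0, -0.16]],
    [[-96, -210, 0], [0, 0, -0.2]],
    [[-115, -252, 0], [0, 0, -0.24]],
    [[-134, -294, 0], [0, 0, -0.28]],
    [[-150, -330, 0], [0, 0, -0.32]],
    [[-159, -349, 0], [0, 0, -0.32]],
    [[-159, -349, 0], [0, 0, -0.32]],
  ],
)

```text
time: 20.25
tool_pos: [591.8, 188.3, 301.1]
tcp_rot: [-180.0, 0.2, 1.9]
ft_force: [-1.1, -0.9, -1.5]
finger_gap: 12.6
grip_force: 70.1
```

Request:
jog_arm(
  rows=[
    [[0, 0, 0], [0, 0, 0]],
    [[0, 0, 0], [0, 0, 0]],
    [[0, 0, 0], [0, 0, 0]],
  ],
)

```text
time: 20.55
tool_pos: [593.6, 184.0, 302.4]
tcp_rot: [180.0, 0.0, 1.6]
ft_force: [0.2, 0.7, -1.3]
finger_gap: 12.7
grip_force: 70.1
```

Run:
```python
from h import *
go(595.5,184.8,215,1.7)
b,d=snap('side','s9'); V=pts('side',d); print(b[163:178,243:262].max(-1))
s=r.sense()['tool_pos']; q=V.reshape(-1,3); n=np.hypot(q[:,0]-s[0],q[:,1]-s[1])<50
for z in np.arange(s[2]-100,s[2]+25,8):
    k=q[n&(abs(q[:,2]-z)<3)]
    if len(k)>2: print(z.round(0),len(k),k[:,0].min().round(1),k[:,0].max().round(1),'y',k[:,1].min().round(1),k[:,1].max().round(1))
k=q[n&(q[:,2]>s[2]-24)&(q[:,2]<s[2]-10)]; print('collar',cv2.minEnclosingCircle(k[:,:2].astype(np.float32)))
cv2.imwrite('pics/c9.png',np.hstack([cv2.resize(b[110:310,210:310],(300,600)),cv2.resize(b[155:185,235:270],(420,360),interpolation=2).repeat(1,0) if 0 else cv2.copyMakeBorder(cv2.resize(b[155:185,235:270],(420,360),interpolation=2),0,240,0,0,0)]))
```

```text
t 20.55 pos [593.6 184.  302.4] rot [1.7998e+02 4.0000e-02 1.6100e+00] gap 12.7 F [ 0.2  0.7 -1.3] q6 100.9
shift [ 2.  -0.8 87.4] turn [ 0.0004  0.0007 -0.0016]
[[53 49 48 49 44 45 44 45 42 36 39 36 37 36 36 34 33 35 30]
 [54 55 48 50 46 46 42 44 42 41 42 43 39 37 39 35 36 30 31]
 [54 53 56 53 48 51 48 46 43 41 39 38 33 36 34 36 34 33 28]
 [56 51 51 49 48 47 50 45 43 45 42 40 40 36 36 33 38 33 32]
 [54 54 51 49 45 45 48 46 44 42 42 37 35 43 36 35 39 33 34]
 [54 53 53 50 47 49 48 48 42 43 44 40 40 40 41 37 35 37 37]
 [51 54 52 48 49 48 45 48 46 45 45 42 40 39 40 33 41 34 33]
 [53 52 51 53 50 51 47 49 46 39 44 43 41 42 36 37 37 32 33]
 [54 53 52 52 51 50 46 50 46 48 43 42 45 40 37 39 35 36 33]
 [55 51 52 53 49 51 47 47 47 44 43 46 40 42 38 38 41 32 37]
 [54 51 55 51 50 50 46 50 49 44 42 38 42 39 42 35 34 36 30]
 [56 50 54 53 52 50 51 49 43 46 47 42 43 42 42 41 35 34 37]
 [56 52 53 50 50 50 50 47 44 45 44 44 37 44 42 38 40 39 33]
 [54 52 55 49 50 47 47 47 45 48 44 45 42 43 40 42 34 37 34]
 [53 54 56 52 51 51 49 48 45 43 46 40 41 42 39 36 35 35 37]]
211.0 14 581.8 600.1 y 181.1 185.1
219.0 13 581.8 600.0 y 180.1 186.3
227.0 8 588.1 594.6 y 183.3 188.0
235.0 8 587.9 594.5 y 184.0 187.3
243.0 5 587.5 594.0 y 185.1 187.5
251.0 9 587.4 596.2 y 183.7 187.9
259.0 9 587.2 595.8 y 184.5 189.5
283.0 138 573.7 610.3 y 169.6 202.5
291.0 11 586.2 596.6 y 186.3 191.0
307.0 5 582.6 603.3 y 196.1 199.6
315.0 51 560.4 626.6 y 188.4 204.4
323.0 51 558.2 626.1 y 187.2 204.7
collar ((591.7283935546875, 183.83067321777344), 18.872074127197266)
```

View pics/c9.png

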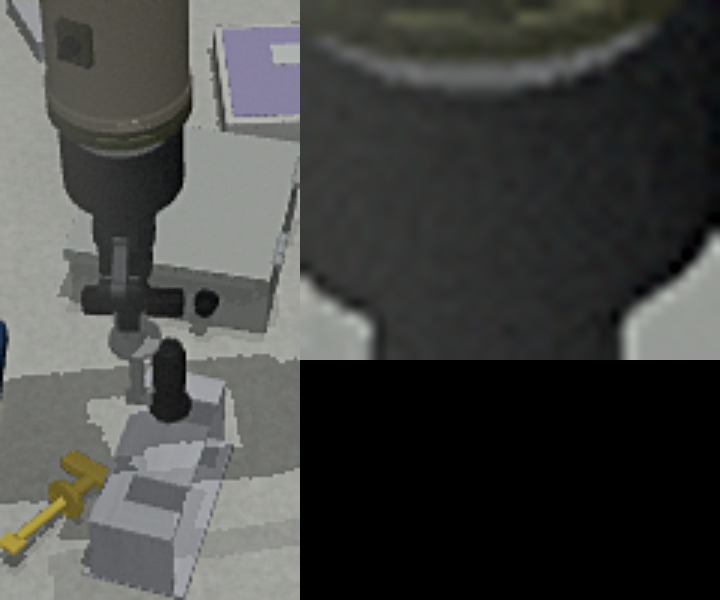

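The key hangs upright above the rack (left half, blade at (135,385)), with the gripper hiding the lock in this view. I'll check the lock from the top camera before placing.

Run:
```python
from h import *
a,d=snap('top','t9'); g=a.max(-1).astype(int)
print(g[156:176,341:364])
go(596.2,185,215,1.7)
```

```text
[[143 143 144 145 144 145 142 143 145 144 143 145 144 142 143 144 144 143
  142 142 143 142 143]
 [143 145 144 146 144 143 144 145 144 136 131 135 123 136 143 144 144 144
  144 144 144 144 142]
 [143 145 143 144 142 145 143 136 129 137 143 144 146 143 131 120 143 144
  144 144 143 142 143]
 [146 145 145 144 145 123 120 136 133  95  95  75  72  94 130 142 126 141
  146 142 143 144 144]
 [144 145 144 144 131 114 132  99 101 131 132  74  55  96 116 101 144 131
  142 145 143 144 143]
 [144 143 146 144 120 133 100 138 135 134 136  73  51 107 131 141 105 144
  120 140 146 143 144]
 [143 145 145 125 126 133 105 137 136 135 133  76  54 125 134 139 135 125
  131 143 144 145 143]
 [145 145 144  95 132 113 137 140 138 135 108  68  52 132 136 138 140 100
  142 119 139 145 143]
 [146 144 144 104 131  91 139 141 141 133  97  66  51 134 137 138 137  89
  141 117 141 142 144]
 [145 145 145  90 133 100 134 140 141 135  92  66  57 131 136 139 138  95
  139 118 142 145 146]
 [146 144 144  94 133  79 135 138 141 135  77  58  64 133 138 140 138  98
  138 123 142 144 144]
 [147 146 144  81 134 105 141 142
[... 302 characters left out ...]
3  56 134 146 108 105 130 123
  138 144 144 145 145]
 [145 146 145 146 141 102  88 144 136 113  91  85  90  92 128 142 131 115
  142 145 145 145 145]
 [145 146 146 145 143 141  99  89 114 138 145 147 147 146 127 136 125 141
  145 145 144 145 144]
 [146 146 146 146 146 144 144 142 115  86  91  87  90  87  99 141 143 144
  145 146 144 145 144]
 [148 147 146 146 147 145 145 144 142 142 140 141 139 140 142 144 146 146
  144 144 145 144 145]
 [144 145 146 146 146 145 144 143 145 147 146 146 144 145 143 144 145 144
  145 145 143 145 144]]
t 20.65 pos [593.7 184.2 302.7] rot [1.7999e+02 1.0000e-02 1.6200e+00] gap 12.6 F [ 0.7  0.1 -1. ] q6 100.9
shift [ 2.6 -0.7 87.7] turn [ 0.0001  0.0002 -0.0015]
```

The slot now runs at about -8°, square to the free edge, so the lock is at its stop. Lowering the key into the notch.

Request:
jog_arm(
  rows=[
    [[2.5, -0.7, 10], [0, 0, 0]],
    [[2.5, -0.7, 40], [0, 0, 0]],
    [[2.5, -0.7, 70], [0, 0, 0]],
    [[2.5, -0.7, 88], [0, 0, 0]],
    [[2.5, -0.7, 95], [0, 0, 0]],
    [[2.5, -0.7, 102], [0, 0, 0]],
    [[2.5, -0.7, 110], [0, 0, 0]],
    [[2.5, -0.7, 118], [0, 0, 0]],
    [[2.5, -0.7, 125], [0, 0, 0]],
    [[2.5, -0.7, 130], [0, 0, 0]],
  ],
)

```text
time: 21.65
tool_pos: [595.9, 186.1, 172.3]
tcp_rot: [180.0, 0.0, 1.7]
ft_force: [-0.2, 0.6, -2.5]
finger_gap: 12.4
grip_force: 70.2
```

Request:
jog_arm(
  rows=[
    [[0, 0, 10], [0, 0, 0]],
    [[0, 0, 20], [0, 0, 0]],
    [[0, 0, 30], [0, 0, 0]],
    [[0, 0, 40], [0, 0, 0]],
    [[0, 0, 47], [0, 0, 0]],
    [[0, 0, 51], [0, 0, 0]],
    [[0, 0, 53], [0, 0, 0]],
    [[0, 0, 53], [0, 0, 0]],
  ],
)

```text
time: 22.45
tool_pos: [596.0, 186.0, 119.7]
tcp_rot: [180.0, 0.0, 1.7]
ft_force: [0.1, -0.1, -0.9]
finger_gap: 12.9
grip_force: 70.2
```

```bash
python3 -c "
from h import *
go(596.2,185,116,1.7)"
```

```text
t 22.45 pos [596.  186.  119.7] rot [1.80e+02 1.00e-02 1.71e+00] gap 12.9 F [ 0.1 -0.1 -0.9] q6 100.9
shift [0.2 1.  3.7] turn [0.     0.0001 0.0001]
```

Request:
jog_arm(
  rows=[
    [[0, 0.5, 1.5], [0, 0, 0]],
    [[0, 0.5, 2.5], [0, 0, 0]],
    [[0, 0.5, 3.5], [0, 0, 0]],
    [[0, 0.5, 4], [0, 0, 0]],
    [[0, 0.5, 4], [0, 0, 0]],
  ],
)

```text
time: 22.95
tool_pos: [596.1, 185.6, 116.1]
tcp_rot: [-180.0, -0.0, 1.7]
ft_force: [-0.5, 0.6, 1.2]
finger_gap: 12.7
grip_force: 70.4
```

The collar has touched down. Release and retreat upward.

Request:
jog_arm(
  rows=[
    [[0, 0, 0], [0, 0, 0]],
    [[0, 0, 0], [0, 0, 0]],
    [[0, 0, 0], [0, 0, 0]],
    [[0, 0, 0], [0, 0, 0]],
    [[0, 0, 0], [0, 0, 0]],
    [[0, 0, 0], [0, 0, 0]],
  ],
  grip=45,
)

```text
time: 23.55
tool_pos: [596.0, 185.6, 115.8]
tcp_rot: [180.0, 0.0, 1.7]
ft_force: [-0.5, -0.6, -0.4]
finger_gap: 45.0
grip_force: 0.0
```

Request:
jog_arm(
  rows=[
    [[0, 0, -10], [0, 0, 0]],
    [[0, 0, -30], [0, 0, 0]],
    [[0, 0, -60], [0, 0, 0]],
    [[0, 0, -100], [0, 0, 0]],
    [[0, 0, -140], [0, 0, 0]],
    [[-40, 0, -160], [0, 0, 0]],
    [[-90, 0, -160], [0, 0, 0]],
    [[-130, 0, -160], [0, 0, 0]],
    [[-130, 0, -160], [0, 0, 0]],
    [[-130, 0, -160], [0, 0, 0]],
  ],
)

```text
time: 24.55
tool_pos: [465.8, 181.8, 277.0]
tcp_rot: [-180.0, -0.1, 1.7]
ft_force: [1.1, -0.1, 0.3]
finger_gap: 45.1
grip_force: 0.0
```

Run:
```python
from h import *
b,d=snap('side','s10'); V=pts('side',d)
q=V.reshape(-1,3); n=(np.hypot(q[:,0]-595,q[:,1]-185)<45)
for z in (92,95,98,105,115,120,130,136,142,146):
    k=q[n&(abs(q[:,2]-z)<1.6)]
    if len(k)>2: print(z,len(k),k[:,0].min().round(1),k[:,0].max().round(1),'y',k[:,1].min().round(1),k[:,1].max().round(1))
p=np.load('s10.npz')['p'].max(-1).ravel()
k=q[n&(p<60)&(q[:,2]>125)&(q[:,2]<150)]; print('bar',len(k),k[:,2].max(),cv2.minAreaRect(k[:,:2].astype(np.float32)))
t=k[k[:,2]>139]; print('tilt along bar',np.degrees(np.arctan(np.polyfit(t[:,0],t[:,2],1)[0])))
k=q[(abs(q[:,0]-578)<25)&(abs(q[:,1]-94)<25)&(p<60)&(q[:,2]>110)]; print('drv',cv2.minAreaRect(k[:,:2].astype(np.float32)),k[:,2].max())
c=q[(q[:,2]>79)&(q[:,2]<88)&(abs(q[:,1]+186)<100)&(abs(q[:,0]-580)<100)]; print('cover slope',np.linalg.lstsq(np.c_[c[:,:2],np.ones(len(c))],c[:,2],rcond=None)[0])
s=r.sense();print(s['tool_pos'],s['ft_force'],s['qd'].round(2))
cv2.imwrite('pics/c10.png',cv2.resize(b[150:320,220:340],(560,600)) if 1 else 0)
```

```text
92 207 553.3 631.0 y 140.6 226.0
95 71 560.7 627.5 y 167.9 217.3
98 72 576.4 611.6 y 171.1 201.9
115 6 588.5 600.9 y 185.7 190.4
120 5 588.4 595.4 y 187.9 193.2
130 20 564.0 628.6 y 189.2 192.4
136 22 559.2 628.5 y 188.2 193.2
142 89 559.3 629.1 y 178.2 193.4
146 18 562.0 627.5 y 181.9 193.4
bar 223 146.0180457163142 ((594.14453125, 186.4634246826172), (69.40349578857422, 14.859048843383789), 2.7260072231292725)
tilt along bar 0.6200071183064387
drv ((576.6552734375, 99.1508560180664), (23.86250114440918, 24.055307388305664), 60.68233871459961) 174.23252029491755
cover slope [-5.82585495e-04 -2.12893665e-03  8.41706790e+01]
[466.59973609 181.84551632 277.00197657] [-0.33454218  0.01679939  0.01061192] [-0.35  2.03 -1.47  0.09 -0.16 -0.  ]
```

The key stands upright in its notch, with its bar within 2 mm of the original pose. The cover is flat and the driver hasn't moved. Handing in.

```bash
python3 -c "
from bench import r
print(r.hand_in())"
```

```text
the job is handed in; nothing more can be done
None
```

The job is handed in at about 25 s (verdict not shown): the cover is shut, the lock is at its stop, the key hangs upright in its notch, and nothing touched the driver, battery, sample box or cold pack (only the driver's position was re-measured).

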